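Get the sample tube out from between the label roll and the timer

TASK

The sample tube lying across the middle of the grey tray is hemmed in by the roll of labels and the timer: set both of these aside on the black rubber mat, then fetch the tube and lay it flat on the middle of the cork sample rest, lengthwise between its end stops. Only then put the label roll and the timer back in the tray, each exactly where it stood at the start (do not swap them) with the timer square to the tray, and leave the finger oximeter and the highlighter where they lie.

Things in the scene. Friction and masses are not known exactly. Their poses are not given: they have to be found in the camera images.
- label_roll_center (a point): centre of a loose white roll of labels, a ring-shaped disc 63 mm across and 25 mm high, standing flat on the tray's floor; this point is half-way up (12.5 mm above its underside); z up. Solid to the touch, the hole cannot be entered.
- timer_center (a point): centre of a loose pale digital timer, 64 x 64 mm and 18 mm high (20 with its buttons), lying flat on the tray's floor; this point is 9 mm above its underside; x and y run square to its sides, z up.
- tube_center (a point): centre of a loose capped white sample tube lying along its own y, 72 mm long, 14 mm wide (x), 13 mm high, flat-sided so that it does not roll; this point is 6.5 mm above its underside. It lies in the middle of the tray along the tray's y, between two black end stops. The label roll and the timer stand on either side of it in the tray's x, about 8 mm from it, either of them in front.
- tray: fixed shallow grey tray, 190 mm (x) by 170 mm (y), floor 3 mm thick, rim 12 mm high and 4 mm thick; origin at the centre of its underside, z up. Two fixed end stops 20 mm (x) by 8 mm (y), top 17 mm above the table, stand centred 46 mm either side of the origin in y. The label roll and the timer stand on its centre line, about 48 mm either side of the origin in x.
- mat: fixed flat black rubber mat for setting things aside, 190 mm (x) by 110 mm (y), 3 mm thick; origin at the centre of its underside, z up.
- rest: fixed cork sample rest, a flat slab 90 mm (x) by 130 mm (y, its length), top face 8 mm above the table; origin at the centre of its underside, z up. Near either end of its length stands a wooden end stop 50 mm (x) by 8 mm (y), centred 58 mm from the origin in y, top 14 mm above the table, so that 108 mm are clear between them.
- oximeter_center (a point): centre of a loose black and white finger oximeter, 33 x 60 x 30 mm, lying on the table beyond the work; this point is 14 mm above the table. Not to be moved.
- highlighter_center (a point): centre of a loose orange flat highlighter pen, 24 x 126 x 16 mm, lying on the table beyond the work; this point is 7 mm above the table. Not to be moved.
Things that resemble listed ones, but are neither listed nor needed, are in the scene too. Of the things shaped like the rest, the cork one is meant.

How it is judged:
By the outcome, as a careful person would: the job done as asked, in the order asked, and still so for the second after the job is handed in, with the robot touching nothing.
It also fails if it takes over 102 s, if anything falls off the work surface, if the arm or the gripper's body presses on something with over 40 N, if the wrist force passes 120 N, or if a joint passes its speed limit or range.

ROBOT

A 6-joint arm with a two-finger parallel gripper is mounted at the origin on a cart in front of the work surface, level with it; the furniture and walls round the work are solid. World frame = base frame: x ahead of the robot, y to its left, z up, the work surface at z = 0. Lengths are in m, angles in rad, forces in N, time in s.
With the tool pointing down it reaches from about 0.375 to 0.75 m from the base axis. Payload 9 kg.
Tool frame: the origin (TCP) lies midway between the tips of the shut fingers; the grasp point (between the pads) lies bot.grip_point_offset behind it (bot.grip_point_offset is the distance from the TCP to the grasp point, in m); z points along the fingers, y is the line along which they close (so a half turn about z gives the same grasp; the last joint's range is limited). The gripper opens to 85 mm and grips with 20 to 120 N. Pads are 22 mm wide; open, the fingers measure 114 mm over their backs; the gripper's body (76 mm by 85 mm) begins 54 mm behind the grasp point. The pads swing forward as they close: fully open they stand 13 mm farther back than shut.
Start: joints at [1.096, 0.104, 0.097, 1.564, 0, 1.353], TCP at [0.152, 0.58, 0.231] pointing down, gripper open.
Joint ranges: [-2.99, 2.99], [-0.84, 1.86], [-1.1, 1.16], [-1.84, 2.11], [-1.51, 1.56], [-3.14, 3.14]. Speed limits (rad/s): [2.22, 2.22, 2.57, 3.14, 3.14, 3.14].

INTERFACE

Orientations are given as a unit quaternion [w, x, y, z].
In Python, from rig import bot, grab_frame, calibration gives the robot as it stands. The module is installed in compiled form; this text tells all that it offers.
- The arm moves only by the tool drive_tool, never from a script. Its argument "increments" is a list of rows, each a list of 5 numbers: the closure in counts, from 0 (fully open) to 255 (shut), then the shift along the tool's x, y, z in mm, then the turn about the tool's z in rad. A call has 1 to 20 rows; each row is the pose to reach, as a shift and turn from the pose commanded when the call began, along the tool's axes at that moment; what a row does not reach only later rows make up. A row lasts 1/10 s, in which the tool goes at most 50 mm and 8.59 degrees, less where a joint would pass 70% of its speed; a pose out of reach is approached as far as the arm can. A call with a gripper value outside its range is refused whole. The fingers move at their own pace and stop on an object; "squeeze" is the grip in N (left out, the last holds). Time passes only in rows, so rows that repeat a pose let the fingers close. It gives the time, the measured TCP pose, the force, the opening and the grip force at its end, in the units of the state.
- bot.read_state(): the state, without advancing time (a new reading comes with each control period).
- grab_frame(name): name is "scene" or "top" or "wrist"; returns (picture, depth): 384x512x3 uint8, red, green, blue; 384x512 float32, m along the optical axis (not along the pixel's ray), 0 where there is no reading.
- calibration(name): a dict with "intrinsics" (3x3 intrinsics, pixels), "rvec" (rotation vector, rad) and "tvec" (3), from world to camera coordinates, as OpenCV has them. Camera axes: x right, y down, z forward; pixel columns grow to the right and rows downward; lengths in m; the calibration is good to about 2 mm. A picture is of the moment at which its call begins: read the wrist's pose just before it. calibration takes no time and is no camera call; for the wrist camera it gives the pose at the moment of the call.
- bot.job_done(): hands the job in; it is judged then, once.
The state is a dict: "t": time; "joint_pos": joint angles; "qd": joint speeds; "tau": joint torques, N m; "tcp_pos": TCP position; "ee_rot": TCP orientation; "contact_force": force on the tool from outside, world axes, zero at the start; "moment": the same for the moment, N m; "finger_gap": opening from 0.0 (shut) to 1.0 (fully open); "gripper_force": force on a finger pad.
Only numpy, scipy, OpenCV 4.12 (cv2) and the standard library are available. Lean on these libraries where they do the work, as an engineer would, in place of code of your own. Each camera call takes 0.05 s, during which the arm holds its last target. There are 200 camera calls.

## Working session

There is one attempt and no reset: what is moved stays moved. The work goes in short steps, Python scripts to look and compute and a tool call to move; the robot and the scene stay as the last step left them, time stands still between calls to the robot, and variables do not carry over. Pictures are saved under pics/ and viewed, at most 14 in all, crops included, and the job is handed in when it is done.

Besides the shell and the picture viewer there is one more tool, called as name(argument=value, ...), one argument or row to a line, values as JSON. drive_tool: Moves the arm, as the interface text tells. Its arguments: {"type":"object","properties":{"increments":{"type":"array"},"squeeze":{"type":"number"}},"required":["increments"]}

```bash
mkdir -p pics; cat > h.py <<'E'
import numpy as np, cv2
from rig import bot, grab_frame, calibration
def cam(n):
    c=calibration(n); K=np.array(c["intrinsics"]); R=cv2.Rodrigues(np.array(c["rvec"],float))[0]; t=np.array(c["tvec"],float).ravel(); return K,R,t
def ray(C,u,v,z):
    K,R,t=C; d=R.T@np.linalg.inv(K)@np.array([u,v,1.]); o=-R.T@t; return (o+d*(z-o[2])/d[2])
def proj(C,p):
    K,R,t=C; q=K@(R@np.array(p)+t); return q[:2]/q[2]
def save(n,im): cv2.imwrite("pics/"+n,cv2.cvtColor(im,cv2.COLOR_RGB2BGR))
E
python3 - <<'E'
from h import *
for n in ("scene","top"):
    C=cam(n); im,d=grab_frame(n); np.savez(n+".npz",im=im,d=d,K=C[0],R=C[1],t=C[2]); save(n+".png",im)
s=bot.read_state(); print(s, bot.grip_point_offset)
E
```

```text
{'t': 0.1, 'joint_pos': array([1.09635644e+00, 1.04616786e-01, 9.65388180e-02, 1.56387538e+00,
       3.77216542e-06, 1.35310568e+00]), 'qd': array([-6.75405402e-04, -8.00602760e-04,  2.47882781e-03, -9.88983229e-04,
       -5.22358234e-04,  5.37053597e-05]), 'tau': array([ 5.71902143e-03, -5.58207858e+01,  5.04718316e+01,  1.31625443e-02,
       -2.89638656e-04,  3.12821351e-05]), 'tcp_pos': array([0.1522115 , 0.58007296, 0.2306089 ]), 'ee_rot': array([-1.98003895e-04,  1.28022288e-01,  9.91771122e-01, -5.43572034e-04]), 'contact_force': array([ 0.64642893,  0.11651945, -0.33342512]), 'moment': array([-0.00700967,  0.02915401,  0.041866  ]), 'gripper_force': 0.0, 'finger_gap': 0.9995530601526937} 0.0187
```

View pics/top.png

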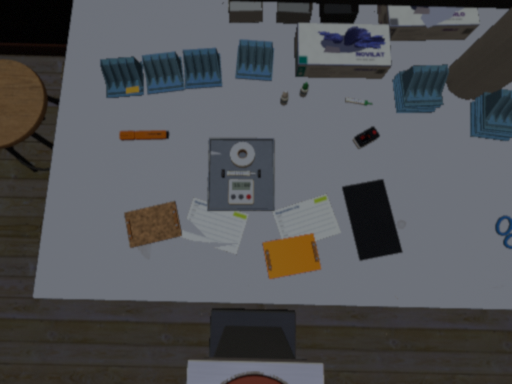

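View pics/scene.png

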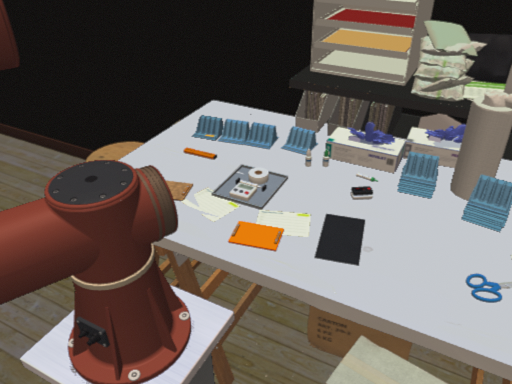

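Top view: tray (241,174) with the roll at (242,154), tube at (241,174) and timer at (241,191). Cork rest is at (153,224); the look-alike rest is orange (292,256). Black mat is at (372,219); other dark things are the box (253,335) and oximeter (367,137). The highlighter is at (145,135). Other white items are the pen (358,101) and vials (285,97) and (305,89). I choose by description and check in one crop.

```bash
python3 - <<'E'
from h import *
f=np.load("top.npz"); im=f["im"]; d=f["d"]; C=(f["K"],f["R"],f["t"])
hsv=cv2.cvtColor(im,cv2.COLOR_RGB2HSV)
for n,(u,v) in dict(cork=(153,224),mat=(372,219),trayfloor=(220,200),table=(330,260),roll=(235,154),timer=(235,186)).items():
    print(n,hsv[v,u],im[v,u], d[v,u])
def rect(mask,box,z,n):
    m=np.zeros_like(mask); x0,y0,x1,y1=box; m[y0:y1,x0:x1]=mask[y0:y1,x0:x1]
    m=cv2.morphologyEx(m,cv2.MORPH_CLOSE,np.ones((3,3)))
    c=max(cv2.findContours(m,0,1)[0],key=cv2.contourArea); p=np.array([ray(C,*q,z)[:2] for q in c[:,0].astype(float)])
    r=cv2.minAreaRect((p*1000).astype(np.float32)); print(n,r)
H,S,V=[hsv[...,i] for i in range(3)]
rect(((V<40)*255).astype(np.uint8),(335,170,410,270),.003,"mat")
rect(((S>90)*(H<25)*255).astype(np.uint8),(115,190,190,255),.008,"cork")
rect(((V<110)*255).astype(np.uint8),(200,130,282,218),.012,"tray")
w=(((V>120)|(S<0))*255).astype(np.uint8)
rect(w,(226,140,260,168),.028,"roll")
rect(w,(225,179,258,208),.021,"timer")
rect(w,(226,169,258,178),.016,"tube")
a=cv2.resize(im[130:260,110:280],None,fx=4.5,fy=4.5,interpolation=cv2.INTER_CUBIC); save("crop1.png",np.clip(a*1.4,0,255).astype(np.uint8))
E
```

```text
cork [ 16 126  73] [73 56 37] 0.86715096
mat [113  68  15] [11 12 15] 0.8811829
trayfloor [109  50  81] [65 71 81] 0.8851245
table [108  26 120] [108 113 120] 0.86219114
roll [106  22 126] [115 120 126] 0.88171476
timer [73 27 66] [59 66 62] 0.8713089
mat ((490.1396179199219, -282.57574462890625), (184.4831085205078, 105.29711151123047), 12.098068237304688)
cork ((462.7737731933594, 263.04827880859375), (85.59767150878906, 126.2178955078125), 14.874991416931152)
tray ((596.3598022460938, 48.41249084472656), (193.25035095214844, 170.84075927734375), 1.3080103397369385)
roll ((644.5016479492188, 46.934814453125), (54.62792205810547, 56.31363296508789), 47.49095916748047)
timer ((558.9342041015625, 47.71479034423828), (35.61033248901367, 52.568565368652344), 1.468894362449646)
tube ((596.7828369140625, 66.67501831054688), (2.5999531745910645, 27.839229583740234), 1.5079855918884277)
```

View pics/crop1.png

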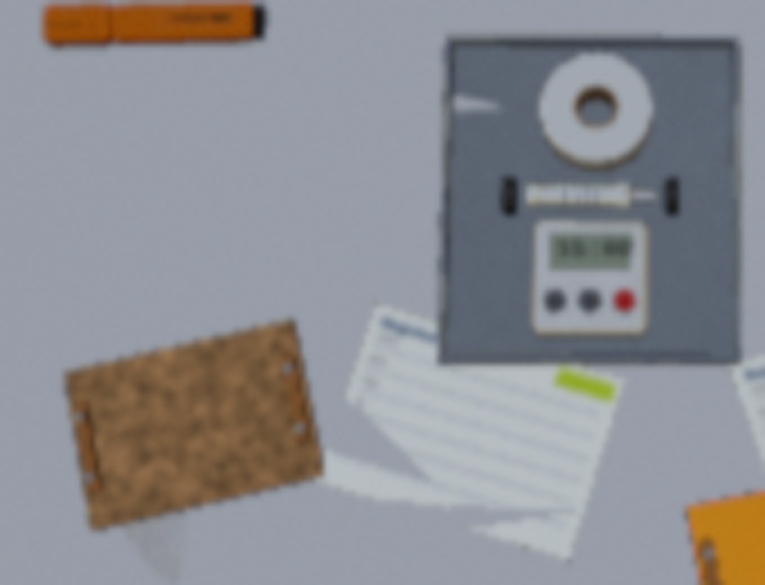

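The crop confirms the choice: roll at (595,108), tube between black stops at (580,195), timer at (590,278), and the cork rest (195,425) with wooden stops. I'll head above the rest first, then the tray.

```bash
cat >> h.py <<'E'
from scipy.spatial.transform import Rotation as Ro
def go(x,y,z,az=None):
    "increments (mm, rad) from the present pose; az = azimuth of tool y, deg (mod 180)"
    s=bot.read_state(); q=s["ee_rot"]; R=Ro.from_quat([q[1],q[2],q[3],q[0]]).as_matrix()
    d=R.T@(np.array([x,y,z])-s["tcp_pos"])*1000
    a=np.degrees(np.arctan2(R[1,1],R[0,1])); t=0 if az is None else -np.radians((az-a+90)%180-90)
    print("to",(x,y,z,az),"inc",d.round(1),"turn",round(t,3),"| az",a.round(2),"tcp",s["tcp_pos"].round(4),"t",round(s["t"],2),"j6",s["joint_pos"][5].round(2),"gap",round(s["finger_gap"],3))
E
python3 -c "
from h import *
go(.44,.25,.25,104.9); go(.58,.048,.25,91.4)"
```

```text
to (0.44, 0.25, 0.25, 104.9) inc [-362.2 -246.2  -19.2] turn -0.517 | az 75.29 tcp [0.1522 0.5801 0.2306] t 0.1 j6 1.35 gap 1.0
to (0.58, 0.048, 0.25, 91.4) inc [-548.9 -406.   -19.1] turn -0.281 | az 75.29 tcp [0.1522 0.5801 0.2306] t 0.1 j6 1.35 gap 1.0
```

drive_tool(
  increments=[
    [0,-362,-246,-19,-0.517],
    [0,-362,-246,-19,-0.517],
    [0,-362,-246,-19,-0.517],
    [0,-362,-246,-19,-0.517],
    [0,-362,-246,-19,-0.517],
    [0,-362,-246,-19,-0.517],
    [0,-362,-246,-19,-0.517],
    [0,-362,-246,-19,-0.517],
    [0,-362,-246,-19,-0.517],
    [0,-362,-246,-19,-0.517],
    [0,-362,-246,-19,-0.517],
    [0,-362,-246,-19,-0.517],
    [0,-362,-246,-19,-0.517],
    [0,-362,-246,-19,-0.517],
    [0,-362,-246,-19,-0.517],
  ],
  squeeze=30,
)

```text
t: 1.6
tcp_pos: [0.4396, 0.2512, 0.2504]
ee_rot: [0.0, -0.13, 0.991, 0.0]
contact_force: [0.2, 0.7, -0.4]
finger_gap: 1.002
gripper_force: 0.0
```

```bash
python3 - <<'E'
from h import *
C=cam("wrist"); im,d=grab_frame("wrist"); np.savez("w1.npz",im=im,d=d,K=C[0],R=C[1],t=C[2]); save("w1.png",im)
go(.58,.048,.25,91.4)
print(proj(C,(.463,.263,.008)),proj(C,(.596,.048,.003)),-C[1].T@C[2])
E
```

```text
to (0.58, 0.048, 0.25, 91.4) inc [ -83.1 -232.4    0.4] turn 0.237 | az 104.98 tcp [0.4397 0.251  0.2504] t 1.65 j6 -0.0 gap 1.0
[256.88056403 183.11217681] [ 76.68313376 234.56373505] [0.36841032 0.23335144 0.39210176]
```

View pics/w1.png

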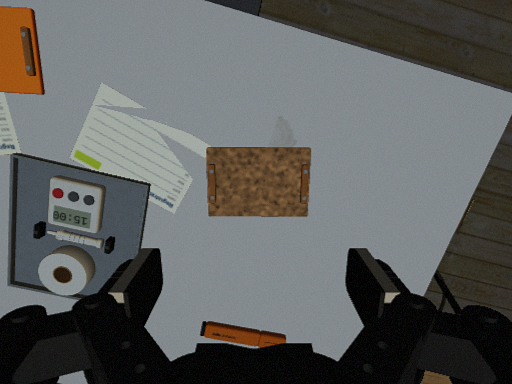

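The wrist view shows the cork rest at (259,182), with tray at left: timer (75,205), tube (80,238), roll (66,270).

drive_tool(
  increments=[
    [0,-83,-232,0,0.237],
    [0,-83,-232,0,0.237],
    [0,-83,-232,0,0.237],
    [0,-83,-232,0,0.237],
    [0,-83,-232,0,0.237],
    [0,-83,-232,0,0.237],
    [0,-83,-232,0,0.237],
    [0,-83,-232,0,0.237],
    [0,-83,-232,0,0.237],
  ],
)

```text
t: 2.55
tcp_pos: [0.5795, 0.0489, 0.2507]
ee_rot: [0.0, -0.012, 1.0, 0.0]
contact_force: [0.3, -0.9, 0.6]
finger_gap: 1.003
gripper_force: 0.0
```

```bash
cat >> h.py <<'E'
def meas(C,im,mask,box,z,n,k=3):
    m=np.zeros(mask.shape,np.uint8); x0,y0,x1,y1=box; m[y0:y1,x0:x1]=mask[y0:y1,x0:x1]*255
    m=cv2.morphologyEx(m,cv2.MORPH_CLOSE,np.ones((k,k)))
    c=max(cv2.findContours(m,0,1)[0],key=cv2.contourArea); p=np.array([ray(C,*q,z)[:2] for q in c[:,0].astype(float)])*1000
    r=cv2.minAreaRect(p.astype(np.float32)); e=cv2.minEnclosingCircle(p.astype(np.float32)); print(n,[np.round(i,1) for i in r],"circ",np.round(e[0],1),round(e[1],1),"box",cv2.boundingRect(c)); return r
E
python3 - <<'E'
from h import *
C=cam("wrist"); im,d=grab_frame("wrist"); np.savez("w2.npz",im=im,d=d,K=C[0],R=C[1],t=C[2]); save("w2.png",im)
f=np.load("w1.npz"); C1=(f["K"],f["R"],f["t"]); h=cv2.cvtColor(f["im"],cv2.COLOR_RGB2HSV)
meas(C1,f["im"],(h[...,1]>90)&(h[...,0]<25),(190,120,330,235),.008,"cork")
go(.58,.048,.25,91.4)
h=cv2.cvtColor(im,cv2.COLOR_RGB2HSV)
for p in [(.644,.048,.028),(.596,.048,.016),(.548,.048,.021),(.596,.048,.012)]: u,v=proj(C,p); print(p,u,v,h[int(v),int(u)])
E
```

```text
cork [array([462. , 263.9]), array([ 87.2, 128.5]), np.float64(15.0)] circ [462.5 264.3] 76.8 box (206, 148, 105, 68)
to (0.58, 0.048, 0.25, 91.4) inc [-0.4 -0.8  0.7] turn 0.0 | az 91.42 tcp [0.5795 0.0488 0.2507] t 2.6 j6 -0.17 gap 0.999
(0.644, 0.048, 0.028) 250.80345364071533 217.54787227667285 [ 95  46 100]
(0.596, 0.048, 0.016) 251.77930566041144 177.58149604284637 [101  22 160]
(0.548, 0.048, 0.021) 252.72571303997478 138.7478609730435 [ 98  13 155]
(0.596, 0.048, 0.012) 251.7980013390511 176.83204073468082 [ 86  13 159]
```

View pics/w2.png

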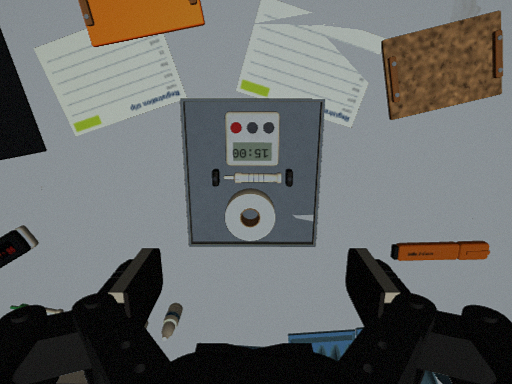

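Tray is centred at (252,172): timer (252,138), tube (255,178), roll (250,216).

```bash
python3 - <<'E'
from h import *
f=np.load("w2.npz"); im=f["im"]; C=(f["K"],f["R"],f["t"]); h=cv2.cvtColor(im,cv2.COLOR_RGB2HSV); V=h[...,2]; S=h[...,1]
print(V[230,205],V[130,210],V[170,350],V[150,280],V[216,235])
w=V>125
meas(C,im,w,(220,190,285,243),.028,"roll")
meas(C,im,w,(215,106,290,167),.021,"timer",9)
meas(C,im,w,(222,168,284,188),.016,"tube")
meas(C,im,V<120,(170,90,340,250),.012,"tray",7)
for x0,x1 in ((208,221),(284,296)): meas(C,im,V<45,(x0,165,x1,190),.017,"stop")
f=np.load("top.npz"); im=f["im"]; C=(f["K"],f["R"],f["t"]); h=cv2.cvtColor(im,cv2.COLOR_RGB2HSV); V=h[...,2]
meas(C,im,V>95,(226,140,260,168),.028,"roll");meas(C,im,V>95,(225,179,258,208),.021,"timer",9)
E
```

```text
93 98 148 93 157
roll [array([644. ,  46.4]), array([60.8, 61. ]), np.float64(1.5)] circ [643.9  46.5] 31.2 box (225, 194, 50, 47)
timer [array([548.5,  47.4]), array([61.6, 61.1]), np.float64(1.5)] circ [548.5  47.2] 41.4 box (226, 112, 53, 54)
tube [array([595.9,  48.3]), array([11.4, 69.2]), np.float64(1.5)] circ [597.4  48.4] 34.8 box (224, 173, 57, 10)
tray [array([596.1,  56.8]), array([188.2, 187.9]), np.float64(1.5)] circ [596.6  50. ] 127.0 box (180, 98, 160, 149)
stop [array([596.2,   3.4]), array([ 8.6, 20.4]), np.float64(89.3)] circ [596.2   3.4] 10.6 box (212, 169, 8, 17)
stop [array([594.6,  93.3]), array([21.5,  8.7]), np.float64(1.5)] circ [594.6  92.5] 11.1 box (285, 169, 8, 18)
roll [array([643.9,  46.3]), array([60.2, 60.6]), np.float64(1.6)] circ [645.   46.5] 31.6 box (230, 142, 25, 24)
timer [array([548.9,  47.2]), array([60.8, 62. ]), np.float64(1.5)] circ [548.9  48.4] 40.8 box (228, 179, 26, 25)
```

```bash
python3 -c "
from h import *
go(.644,.0468,.06,91.5);go(.644,.0468,.001,91.5)"
```

```text
to (0.644, 0.0468, 0.06, 91.5) inc [-64.3  -3.6 190.7] turn -0.001 | az 91.42 tcp [0.5795 0.0488 0.2507] t 2.6 j6 -0.17 gap 0.999
to (0.644, 0.0468, 0.001, 91.5) inc [-64.2  -3.6 249.7] turn -0.001 | az 91.42 tcp [0.5795 0.0488 0.2507] t 2.6 j6 -0.17 gap 0.999
```

drive_tool(
  increments=[
    [0,-45,-3,15,0],
    [0,-64.3,-3.6,60,0],
    [0,-64.3,-3.6,110,0],
    [0,-64.3,-3.6,160,0],
    [0,-64.3,-3.6,205,0],
    [0,-64.3,-3.6,235,0],
    [0,-64.3,-3.6,249,0],
    [0,-64.3,-3.6,249.5,0],
    [0,-64.3,-3.6,249.5,0],
  ],
  squeeze=40,
)

```text
t: 3.5
tcp_pos: [0.6454, 0.0458, 0.0027]
ee_rot: [0.001, -0.012, 1.0, -0.0]
contact_force: [0.8, -0.4, 0.8]
finger_gap: 0.999
gripper_force: 0.0
```

```bash
python3 -c "
from h import *
go(.644,.0468,.001,91.5); print(bot.read_state()['contact_force'])"
```

```text
to (0.644, 0.0468, 0.001, 91.5) inc [1.3 1.1 1.7] turn -0.002 | az 91.36 tcp [0.6454 0.0458 0.0027] t 3.5 j6 -0.15 gap 0.999
[ 0.82233216 -0.4386709   0.75721166]
```

drive_tool(
  increments=[
    [0,1,1,1,0],
    [40,1,1,1,0],
    [60,1,1,1,0],
    [80,1,1,1,0],
    [110,1,1,1,0],
    [110,1,1,1,0],
    [110,1,1,1,0],
    [110,1,1,1,0],
  ],
)

```text
t: 4.3
tcp_pos: [0.6441, 0.0464, 0.0012]
ee_rot: [0.001, -0.012, 1.0, -0.0]
contact_force: [-1.1, 0.3, 6.8]
finger_gap: 0.723
gripper_force: 43.4
```

```bash
python3 -c "
from h import *
import math
a=math.radians(12.1);m=(.4901,-.2826)
go(.644,.0468,.15,91.5); 
go(m[0]+.048*math.cos(a),m[1]+.048*math.sin(a),.15,102.1)"
```

```text
to (0.644, 0.0468, 0.15, 91.5) inc [-1.000e-01  4.000e-01 -1.488e+02] turn -0.003 | az 91.33 tcp [0.6441 0.0464 0.0012] t 4.3 j6 -0.15 gap 0.723
to (0.5370335953644131, -0.2725383089806166, 0.15, 102.1) inc [ 114.2 -316.4 -149. ] turn -0.188 | az 91.33 tcp [0.6441 0.0464 0.0012] t 4.3 j6 -0.15 gap 0.723
```

drive_tool(
  increments=[
    [110,0,0,-30,0],
    [110,0,0,-70,0],
    [110,15,-40,-100,0],
    [110,32,-88,-110,-0.1],
    [110,114,-316,-110,-0.188],
    [110,114,-316,-110,-0.188],
    [110,114,-316,-110,-0.188],
    [110,114,-316,-110,-0.188],
    [110,114,-316,-110,-0.188],
    [110,114,-316,-110,-0.188],
    [110,114,-316,-70,-0.188],
    [110,114,-316,-30,-0.188],
    [110,114,-316,-12,-0.188],
    [110,114,-316,-12,-0.188],
    [110,114,-316,-12,-0.188],
  ],
)

```text
t: 5.8
tcp_pos: [0.537, -0.2719, 0.0126]
ee_rot: [0.0, -0.106, 0.994, -0.0]
contact_force: [-0.8, 0.9, -1.0]
finger_gap: 0.723
gripper_force: 43.9
```

```bash
python3 -c "
from h import *
go(.537,-.2725,.002,102.1)
C=cam('wrist'); im,d=grab_frame('wrist'); save('w3.png',im)"
```

```text
to (0.537, -0.2725, 0.002, 102.1) inc [ 0.1 -0.5 10.6] turn 0.0 | az 102.12 tcp [ 0.537  -0.2719  0.0126] t 5.8 j6 -0.9 gap 0.723
```

View pics/w3.png

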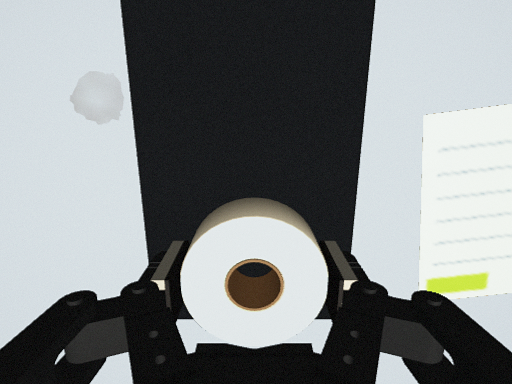

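Roll held level (255,285) over the mat's far half. Lower and release.

drive_tool(
  increments=[
    [110,0,0,6,0],
    [110,0,0,10.5,0],
    [110,0,0,11,0],
    [110,0,0,11,0],
    [70,0,0,11,0],
    [30,0,0,11,0],
    [0,0,0,11,0],
    [0,0,0,11,0],
    [0,0,0,-10,0],
    [0,0,0,-50,0],
    [0,0,0,-100,0],
    [0,0,0,-100,0],
  ],
)

```text
t: 7.05
tcp_pos: [0.5397, -0.2745, 0.1195]
ee_rot: [0.004, -0.105, 0.994, -0.004]
contact_force: [1.7, -0.5, 0.4]
finger_gap: 0.999
gripper_force: 0.0
```

```bash
python3 -c "
from h import *
go(.5485,.0475,.11,91.5)
go(.5485,.0475,.002,91.5)"
```

```text
to (0.5485, 0.0475, 0.11, 91.5) inc [-76.1 313.    7.4] turn 0.185 | az 102.11 tcp [ 0.5397 -0.2745  0.1195] t 7.05 j6 -0.9 gap 0.999
to (0.5485, 0.0475, 0.002, 91.5) inc [-75.4 313.9 115.4] turn 0.185 | az 102.11 tcp [ 0.5397 -0.2745  0.1195] t 7.05 j6 -0.9 gap 0.999
```

drive_tool(
  increments=[
    [0,-78,310,0,0.185],
    [0,-78,310,0,0.185],
    [0,-78,310,0,0.185],
    [0,-78,310,0,0.185],
    [0,-78,310,0,0.185],
    [0,-78,310,0,0.185],
    [0,-78,310,0,0.185],
    [0,-78,310,40,0.185],
    [0,-78,310,60,0.185],
    [0,-78,310,60,0.185],
    [0,-78,310,60,0.185],
  ],
)

```text
t: 8.15
tcp_pos: [0.5479, 0.0474, 0.0522]
ee_rot: [-0.0, -0.013, 1.0, 0.0]
contact_force: [0.4, -0.4, 1.4]
finger_gap: 0.999
gripper_force: 0.0
```

```bash
python3 -c "
from h import *
go(.5485,.0475,.002,91.5)
C=cam('wrist'); im,d=grab_frame('wrist'); save('w4.png',im)"
```

```text
to (0.5485, 0.0475, 0.002, 91.5) inc [-0.7  0.1 50.2] turn -0.0 | az 91.5 tcp [0.5479 0.0474 0.0522] t 8.15 j6 -0.18 gap 0.999
```

View pics/w4.png

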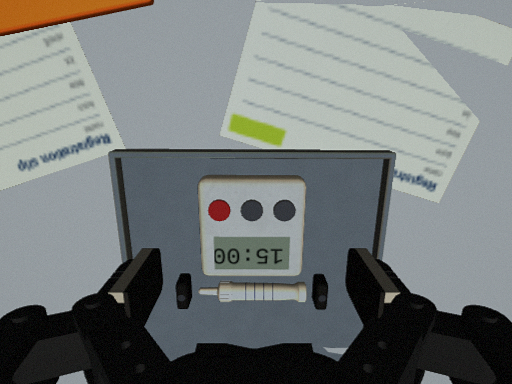

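Timer centred at (252,228), square to the gripper. Descend and close.

drive_tool(
  increments=[
    [0,-0.6,0,25,0],
    [0,-0.6,0,42,0],
    [0,-0.6,0,49.5,0],
    [0,-0.6,0,49.5,0],
    [0,-0.6,0,49.5,0],
    [40,-0.6,0,49.5,0],
    [60,-0.6,0,49.5,0],
    [80,-0.6,0,49.5,0],
    [110,-0.6,0,49.5,0],
    [110,-0.6,0,49.5,0],
    [110,-0.6,0,49.5,0],
    [110,-0.6,0,49.5,0],
  ],
)

```text
t: 9.4
tcp_pos: [0.5493, 0.0473, 0.0036]
ee_rot: [0.001, -0.013, 1.0, -0.0]
contact_force: [-1.2, 0.2, 6.1]
finger_gap: 0.734
gripper_force: 44.4
```

```bash
python3 -c "
from h import *
import math
a=math.radians(12.1);m=(.4901,-.2826)
go(.5485,.0475,.002,91.5)
go(m[0]-.048*math.cos(a),m[1]-.048*math.sin(a),.1,102.1)"
```

```text
to (0.5485, 0.0475, 0.002, 91.5) inc [0.8 0.2 1.6] turn 0.0 | az 91.5 tcp [0.5493 0.0473 0.0036] t 9.4 j6 -0.18 gap 0.734
to (0.4431664046355869, -0.29266169101938344, 0.1, 102.1) inc [ 114.9 -337.1  -96.5] turn -0.185 | az 91.5 tcp [0.5493 0.0473 0.0036] t 9.4 j6 -0.18 gap 0.734
```

drive_tool(
  increments=[
    [110,0,0,-30,0],
    [110,0,0,-70,0],
    [110,15,-45,-95,0],
    [110,115,-337,-100,-0.185],
    [110,115,-337,-100,-0.185],
    [110,115,-337,-100,-0.185],
    [110,115,-337,-100,-0.185],
    [110,115,-337,-100,-0.185],
    [110,115,-337,-100,-0.185],
    [110,115,-337,-100,-0.185],
    [110,115,-337,-90,-0.185],
    [110,115,-337,-50,-0.185],
    [110,115,-337,-20,-0.185],
    [110,115,-337,-10,-0.185],
    [110,115,-337,-10,-0.185],
    [110,115,-337,-10,-0.185],
  ],
)

```text
t: 11.0
tcp_pos: [0.4432, -0.2923, 0.0135]
ee_rot: [0.0, -0.106, 0.994, -0.0]
contact_force: [-0.2, -0.7, 0.4]
finger_gap: 0.739
gripper_force: 44.3
```

```bash
python3 -c "
from h import *
go(.4432,-.2927,.003,102.1)"
```

```text
to (0.4432, -0.2927, 0.003, 102.1) inc [ 0.1 -0.4 10.5] turn 0.001 | az 102.16 tcp [ 0.4432 -0.2923  0.0135] t 11.0 j6 -1.04 gap 0.739
```

drive_tool(
  increments=[
    [110,0,0,6,0],
    [110,0,0,9.5,0],
    [110,0,0,10,0],
    [110,0,0,10,0],
    [70,0,0,10,0],
    [30,0,0,10,0],
    [0,0,0,10,0],
    [0,0,0,10,0],
    [0,0,0,-10,0],
    [0,0,0,-50,0],
    [0,0,0,-90,0],
    [0,0,0,-90,0],
    [0,0,0,-90,0],
    [0,0,0,-90,0],
  ],
)

```text
t: 12.4
tcp_pos: [0.4419, -0.2919, 0.1009]
ee_rot: [-0.001, -0.105, 0.994, 0.001]
contact_force: [0.1, -1.0, -0.1]
finger_gap: 1.0
gripper_force: 0.0
```

```bash
python3 -c "
from h import *
go(.5958,.0483,.08,1.5)
"
```

```text
to (0.5958, 0.0483, 0.08, 1.5) inc [-221.8  300.4   21.2] turn -1.386 | az 102.1 tcp [ 0.4419 -0.2919  0.1009] t 12.4 j6 -1.04 gap 1.0
```

drive_tool(
  increments=[
    [0,-221,300,0,-1.386],
    [0,-221,300,0,-1.386],
    [0,-221,300,0,-1.386],
    [0,-221,300,0,-1.386],
    [0,-221,300,0,-1.386],
    [0,-221,300,0,-1.386],
    [0,-221,300,0,-1.386],
    [0,-221,300,0,-1.386],
    [0,-221,300,0,-1.386],
    [0,-221,300,0,-1.386],
    [0,-221,300,20,-1.386],
    [0,-221,300,20,-1.386],
    [0,-221,300,20,-1.386],
  ],
)

```text
t: 13.7
tcp_pos: [0.5944, 0.0473, 0.0809]
ee_rot: [0.001, 0.716, -0.698, -0.001]
contact_force: [-0.1, -0.3, 0.2]
finger_gap: 0.999
gripper_force: 0.0
```

```bash
python3 - <<'E'
from h import *
go(.5958,.0483,.005,1.5)
C=cam('wrist'); im,d=grab_frame('wrist'); save('w5.png',im); np.savez("w5.npz",im=im,d=d,K=C[0],R=C[1],t=C[2])
print(proj(C,(.5958,.0483,.016)))
E
```

```text
to (0.5958, 0.0483, 0.005, 1.5) inc [-0.9 -1.7 75.9] turn -0.0 | az -178.5 tcp [0.5944 0.0473 0.0809] t 13.7 j6 -1.74 gap 0.999
[249.84475181 209.65573348]
```

View pics/w5.png

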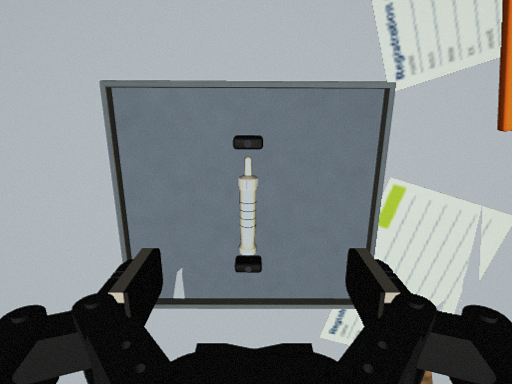

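Tube at (248,206) lies midway between fingers and stops. Descend and grip.

drive_tool(
  increments=[
    [0,-0.7,-2,40,0],
    [0,-0.7,-2,65,0],
    [40,-0.7,-2,74,0],
    [100,-0.7,-2,74,0],
    [140,-0.7,-2,74,0],
    [170,-0.7,-2,74,0],
    [190,-0.7,-2,74,0],
    [205,-0.7,-2,74,0],
    [220,-0.7,-2,74,0],
    [235,-0.7,-2,74,0],
    [235,-0.7,-2,74,0],
    [235,-0.7,-2,74,0],
  ],
)

```text
t: 14.95
tcp_pos: [0.5981, 0.0479, 0.0092]
ee_rot: [-0.0, 0.716, -0.698, 0.0]
contact_force: [-1.3, 0.4, 6.4]
finger_gap: 0.139
gripper_force: 39.3
```

```bash
python3 - <<'E'
from h import *
go(.5958,.0483,.005,1.5)
go(.462,.264,.1,15)
E
```

```text
to (0.5958, 0.0483, 0.005, 1.5) inc [-0.5  2.3  4.2] turn 0.0 | az -178.48 tcp [0.5981 0.0479 0.0092] t 14.95 j6 -1.74 gap 0.139
to (0.462, 0.264, 0.1, 15) inc [-219.6  130.2  -91. ] turn -0.235 | az -178.48 tcp [0.5981 0.0479 0.0092] t 14.95 j6 -1.74 gap 0.139
```

drive_tool(
  increments=[
    [235,0,0,-15,0],
    [235,0,0,-50,0],
    [235,0,0,-90,0],
    [235,-220,130,-90,-0.235],
    [235,-220,130,-90,-0.235],
    [235,-220,130,-90,-0.235],
    [235,-220,130,-90,-0.235],
    [235,-220,130,-90,-0.235],
    [235,-220,130,-90,-0.235],
    [235,-220,130,-90,-0.235],
    [235,-220,130,-70,-0.235],
    [235,-220,130,-70,-0.235],
    [235,-220,130,-70,-0.235],
  ],
)

```text
t: 16.25
tcp_pos: [0.4622, 0.2634, 0.0785]
ee_rot: [0.0, 0.793, -0.61, -0.0]
contact_force: [1.0, 0.7, 0.2]
finger_gap: 0.14
gripper_force: 39.2
```

```bash
python3 - <<'E'
from h import *
go(.462,.264,.0145,15)
C=cam('wrist'); im,d=grab_frame('wrist'); save('w6.png',im); np.savez("w6.npz",im=im,d=d,K=C[0],R=C[1],t=C[2])
h=cv2.cvtColor(im,cv2.COLOR_RGB2HSV)
E
```

```text
to (0.462, 0.264, 0.0145, 15) inc [-0.7 -0.  64. ] turn -0.002 | az -165.12 tcp [0.4622 0.2634 0.0785] t 16.25 j6 -1.56 gap 0.14
```

View pics/w6.png

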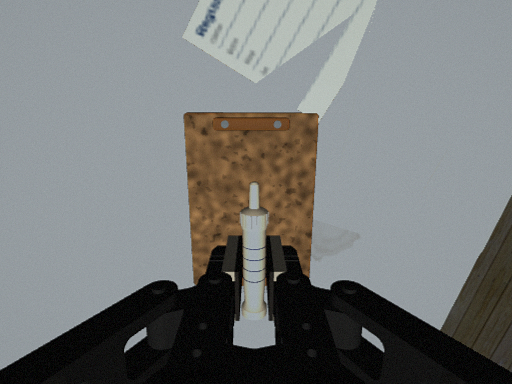

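Tube held along the rest's length, spanning (254,183) to (254,316); rest far edge at row 113. Check the tube centre against the grip.

```bash
python3 - <<'E'
from h import *
f=np.load("w6.npz"); C=(f["K"],f["R"],f["t"])
a=ray(C,254.5,183,.079)[:2];b=ray(C,253,317,.079)[:2]; print(a,b,(a+b)/2,np.linalg.norm(a-b),np.degrees(np.arctan2(*(a-b)[::-1])))
h=cv2.cvtColor(f["im"],cv2.COLOR_RGB2HSV)
p,q=ray(C,185,113,.008),ray(C,318.5,114,.008); print(p,q)
n=(p+q)[:2]/2; u=np.array([-np.sin(np.radians(15)),np.cos(np.radians(15))]); print("rest centre",n+.065*u)
E
```

```text
[0.47015964 0.22923387] [0.45193311 0.30052649] [0.46104638 0.26488018] 0.07358562068474928 -75.65905255256023
[0.52137795 0.21287097 0.008     ] [0.43663468 0.19094757 0.008     ]
rest centre [0.46218308 0.26469445]
```

drive_tool(
  increments=[
    [235,0,0,35,0],
    [235,0,0,55,0],
    [235,0,0,62,0],
    [235,0,0,64,0],
    [235,0,0,64,0],
    [235,0,0,64,0],
    [215,0,0,64,0],
    [195,0,0,64,0],
    [170,0,0,64,0],
    [130,0,0,60,0],
    [80,0,0,50,0],
    [0,0,0,20,0],
    [0,0,0,-20,0],
    [0,0,0,-60,0],
    [0,0,0,-60,0],
    [0,0,0,-60,0],
  ],
)

```text
t: 17.9
tcp_pos: [0.4627, 0.2647, 0.14]
ee_rot: [-0.001, 0.793, -0.609, 0.001]
contact_force: [-0.9, -0.5, -0.3]
finger_gap: 1.003
gripper_force: 0.0
```

```bash
python3 - <<'E'
from h import *
C=cam('wrist'); im,d=grab_frame('wrist'); save('w7.png',im); np.savez("w7.npz",im=im,d=d,K=C[0],R=C[1],t=C[2])
go(.537,-.2725,.14,102.1); go(.462,.264,.14,15)
E
```

```text
to (0.537, -0.2725, 0.14, 102.1) inc [538.2  66.1  -1.6] turn -1.521 | az -165.02 tcp [0.4618 0.2645 0.1384] t 17.95 j6 -1.56 gap 1.0
to (0.462, 0.264, 0.14, 15) inc [ 0.5 -0.1 -1.6] turn -0.0 | az -165.02 tcp [0.4618 0.2645 0.1384] t 17.95 j6 -1.56 gap 1.0
```

View pics/w7.png

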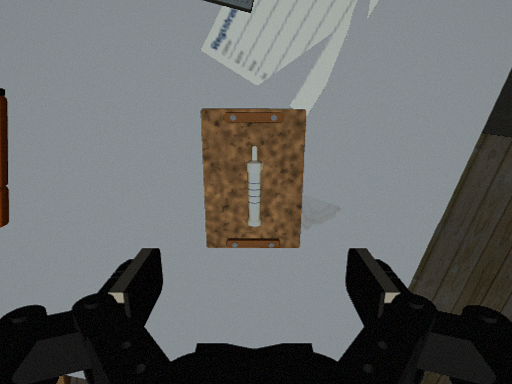

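Tube lies centred and lengthwise on the cork rest: (254,188), stops at rows 117 and 243. Now back to the roll on the mat.

drive_tool(
  increments=[
    [0,538,66,0,1.62],
    [0,538,66,0,1.62],
    [0,538,66,0,1.62],
    [0,538,66,0,1.62],
    [0,538,66,0,1.62],
    [0,538,66,0,1.62],
    [0,538,66,0,1.62],
    [0,538,66,0,1.62],
    [0,538,66,0,1.62],
    [0,538,66,0,1.62],
    [0,538,66,0,1.62],
    [0,538,66,0,1.62],
    [0,538,66,0,1.62],
    [0,538,66,0,1.62],
    [0,538,66,0,1.62],
  ],
)

```text
t: 19.45
tcp_pos: [0.537, -0.2709, 0.138]
ee_rot: [-0.0, -0.107, 0.994, 0.0]
contact_force: [0.3, -0.2, 0.4]
finger_gap: 1.003
gripper_force: 0.0
```

```bash
python3 - <<'E'
from h import *
C=cam('wrist'); im,d=grab_frame('wrist'); np.savez("w8.npz",im=im,d=d,K=C[0],R=C[1],t=C[2]); save('w8.png',im)
go(.537,-.2725,.0015,102.1)
V=im.max(2); u,v=map(int,proj(C,(.537,-.272,.028))); print(u,v)
meas(C,im,V>110,(u-75,v-65,u+75,v+65),.028,"roll",5)
u,v=map(int,proj(C,(.443,-.2925,.021))); print(u,v)
meas(C,im,V>110,(u-65,max(0,v-65),u+65,v+55),.021,"timer",9)
E
```

```text
to (0.537, -0.2725, 0.0015, 102.1) inc [  0.4  -1.4 136.7] turn 0.003 | az 102.27 tcp [ 0.5371 -0.271   0.1382] t 19.5 j6 -0.9 gap 1.0
250 192
roll [array([ 539.6, -272.7]), array([112.5, 132.5]), np.float64(12.3)] circ [ 543.5 -271.9] 84.4 box (175, 127, 150, 130)
250 70
timer [array([ 443.1, -291.8]), array([61.8, 62.3]), np.float64(12.3)] circ [ 442.8 -291.9] 41.6 box (210, 26, 84, 87)
```

View pics/w8.png

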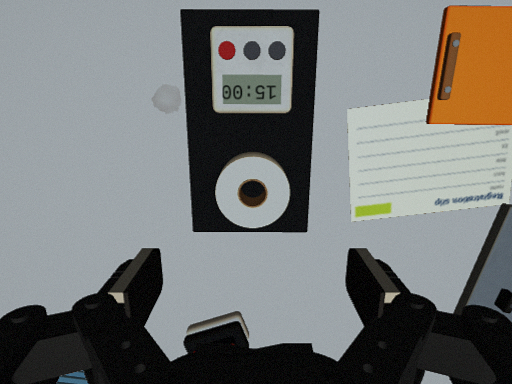

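Roll sits at (253,193) and timer at (252,68), both on the mat as placed. Pick the roll.

drive_tool(
  increments=[
    [0,0.4,-1.2,40,0.003],
    [0,0.4,-1.2,85,0.003],
    [0,0.4,-1.2,118,0.003],
    [0,0.4,-1.2,134,0.003],
    [0,0.4,-1.2,136.5,0.003],
    [0,0.4,-1.2,136.5,0.003],
    [40,0.4,-1.2,136.5,0.003],
    [60,0.4,-1.2,136.5,0.003],
    [80,0.4,-1.2,136.5,0.003],
    [110,0.4,-1.2,136.5,0.003],
    [110,0.4,-1.2,136.5,0.003],
    [110,0.4,-1.2,136.5,0.003],
    [110,0.4,-1.2,136.5,0.003],
  ],
)

```text
t: 20.8
tcp_pos: [0.5381, -0.2744, 0.004]
ee_rot: [0.001, -0.104, 0.995, -0.001]
contact_force: [-1.5, 1.5, 7.0]
finger_gap: 0.723
gripper_force: 42.8
```

```bash
python3 - <<'E'
from h import *
go(.537,-.2725,.0015,102.1)
go(.6441,.0464,.11,91.5)
E
```

```text
to (0.537, -0.2725, 0.0015, 102.1) inc [0.7 2.1 2.5] turn -0.002 | az 101.99 tcp [ 0.5381 -0.2744  0.004 ] t 20.8 j6 -0.9 gap 0.723
to (0.6441, 0.0464, 0.11, 91.5) inc [-170.6  291.5 -106.3] turn 0.183 | az 101.99 tcp [ 0.5381 -0.2744  0.004 ] t 20.8 j6 -0.9 gap 0.723
```

drive_tool(
  increments=[
    [110,0,0,-30,0],
    [110,0,0,-75,0],
    [110,-20,35,-106,0.03],
    [110,-170.6,291.5,-106,0.183],
    [110,-170.6,291.5,-106,0.183],
    [110,-170.6,291.5,-106,0.183],
    [110,-170.6,291.5,-106,0.183],
    [110,-170.6,291.5,-106,0.183],
    [110,-170.6,291.5,-106,0.183],
    [110,-170.6,291.5,-106,0.183],
    [110,-170.6,291.5,-70,0.183],
    [110,-170.6,291.5,-30,0.183],
    [110,-170.6,291.5,-14,0.183],
    [110,-170.6,291.5,-14,0.183],
    [110,-170.6,291.5,-14,0.183],
    [110,-170.6,291.5,-14,0.183],
  ],
)

```text
t: 22.4
tcp_pos: [0.645, 0.0465, 0.0185]
ee_rot: [0.002, -0.013, 1.0, -0.0]
contact_force: [1.3, 0.2, -0.2]
finger_gap: 0.726
gripper_force: 44.0
```

```bash
python3 - <<'E'
from h import *
go(.6448,.0466,.004,91.5)
C=cam('wrist'); im,d=grab_frame('wrist'); np.savez("w9.npz",im=im,d=d,K=C[0],R=C[1],t=C[2])
s=bot.read_state()["tcp_pos"]; zt=s[2]+.024; V=im.max(2)
u,v=map(int,proj(C,(*s[:2],zt))); print(u,v,V[v-40,u],V[v-90,u])
meas(C,im,V>125,(u-85,v-85,u+85,v+65),zt,"roll",5)
E
```

```text
to (0.6448, 0.0466, 0.004, 91.5) inc [ 0.3  0.1 14.5] turn -0.0 | az 91.48 tcp [0.645  0.0465 0.0185] t 22.4 j6 -0.16 gap 0.726
251 281 218 144
roll [array([642.6,  46.7]), array([71.4, 70.9]), np.float64(1.5)] circ [642.5  46.3] 48.6 box (166, 196, 170, 150)
```

drive_tool(
  increments=[
    [110,0.2,0,8,0],
    [110,0.2,0,13,0],
    [110,0.2,0,15,0],
    [110,0.2,0,15,0],
    [110,0.2,0,15,0],
    [80,0.2,0,15,0],
    [60,0.2,0,15,0],
    [30,0.2,0,15,0],
    [0,0.2,0,13,0],
    [0,0.2,0,0,0],
    [0,0.2,0,-40,0],
    [0,0.2,0,-90,0],
    [0,50,0,-130,0],
    [0,65,0,-170,0],
    [0,65,0,-190,0],
    [0,65,0,-190,0],
    [0,65,0,-190,0],
  ],
)

```text
t: 24.15
tcp_pos: [0.5788, 0.0452, 0.2069]
ee_rot: [0.001, -0.013, 1.0, -0.0]
contact_force: [-0.6, 0.2, -0.3]
finger_gap: 0.998
gripper_force: 0.0
```

```bash
python3 - <<'E'
from h import *
C=cam('wrist'); im,d=grab_frame('wrist'); np.savez("w10.npz",im=im,d=d,K=C[0],R=C[1],t=C[2]); save('w10.png',im)
V=im.max(2); u,v=map(int,proj(C,(.644,.0465,.028))); print(u,v)
meas(C,im,V>125,(u-40,v-32,u+40,v+34),.028,"roll",3)
go(.4432,-.2922,.13,102.1);go(.4432,-.2922,.0025,102.1)
E
```

```text
252 232
roll [array([642.9,  47.7]), array([60.9, 61.1]), np.float64(1.5)] circ [643.2  48.1] 31.2 box (226, 205, 56, 52)
to (0.4432, -0.2922, 0.13, 102.1) inc [ 143.9 -333.8   75.6] turn -0.185 | az 91.5 tcp [0.5783 0.0453 0.2056] t 24.2 j6 -0.17 gap 0.995
to (0.4432, -0.2922, 0.0025, 102.1) inc [ 143.9 -333.8  203.1] turn -0.185 | az 91.5 tcp [0.5783 0.0453 0.2056] t 24.2 j6 -0.17 gap 0.995
```

View pics/w10.png

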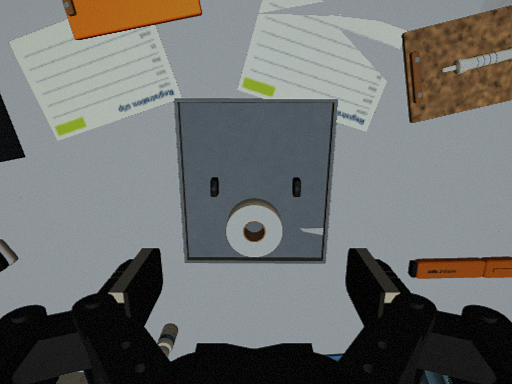

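Roll stands back in the tray at (254,231); now the timer.

drive_tool(
  increments=[
    [0,143.5,-334,60,-0.185],
    [0,143.5,-334,60,-0.185],
    [0,143.5,-334,60,-0.185],
    [0,143.5,-334,60,-0.185],
    [0,143.5,-334,60,-0.185],
    [0,143.5,-334,60,-0.185],
    [0,143.5,-334,60,-0.185],
    [0,143.5,-334,60,-0.185],
    [0,143.5,-334,100,-0.185],
    [0,143.5,-334,140,-0.185],
    [0,143.5,-334,160,-0.185],
    [0,143.5,-334,160,-0.185],
    [0,143.5,-334,160,-0.185],
  ],
)

```text
t: 25.5
tcp_pos: [0.4433, -0.2919, 0.0454]
ee_rot: [-0.0, -0.105, 0.994, 0.001]
contact_force: [-0.5, -0.4, 0.2]
finger_gap: 1.0
gripper_force: 0.0
```

```bash
python3 - <<'E'
from h import *
go(.4432,-.2920,.0035,102.3)
for n in ("w2","w10"):
    f=np.load(n+".npz"); C=(f["K"],f["R"],f["t"]); im=f["im"]; V=im.max(2)
    for y in (.0028,.0935):
        u,v=map(int,proj(C,(.5955,y,.017))); meas(C,im,V<45,(u-8,v-14,u+9,v+15),.017,n+"stop")
C=cam('wrist'); im,d=grab_frame('wrist'); V=im.max(2); u,v=map(int,proj(C,(.4432,-.292,.021))); print(u,v)
meas(C,im,V>110,(u-80,v-75,u+80,v+65),.021,"timer",9)
E
```

```text
to (0.4432, -0.292, 0.0035, 102.3) inc [ 0.1 -0.1 41.9] turn -0.003 | az 102.1 tcp [ 0.4433 -0.2919  0.0454] t 25.5 j6 -1.04 gap 1.0
w2stop [array([596.2,   3.4]), array([ 8.6, 20.4]), np.float64(89.3)] circ [596.2   3.4] 10.6 box (212, 169, 8, 17)
w2stop [array([594.6,  93.3]), array([21.5,  8.7]), np.float64(1.5)] circ [594.6  92.5] 11.1 box (285, 169, 8, 18)
w10stop [array([596.1,   3.2]), array([ 8.7, 21.7]), np.float64(89.7)] circ [596.1   3.2] 11.1 box (210, 177, 9, 20)
w10stop [array([593.7,  93. ]), array([21.7,  8.8]), np.float64(3.5)] circ [593.7  93.9] 11.1 box (292, 177, 9, 20)
251 234
timer [array([ 440.6, -292.2]), array([61.6, 61.6]), np.float64(12.1)] circ [ 441.  -292.1] 41.7 box (196, 178, 112, 101)
```

drive_tool(
  increments=[
    [0,0,0,22,-0.002],
    [0,0,0,36,-0.002],
    [0,0,0,41,-0.002],
    [0,0,0,41,-0.002],
    [0,0,0,41,-0.002],
    [40,0,0,41,-0.002],
    [60,0,0,41,-0.002],
    [80,0,0,41,-0.002],
    [110,0,0,41,-0.002],
    [110,0,0,41,-0.002],
    [110,0,0,41,-0.002],
    [110,0,0,41,-0.002],
  ],
)

```text
t: 26.75
tcp_pos: [0.4441, -0.2928, 0.0058]
ee_rot: [0.0, -0.106, 0.994, -0.0]
contact_force: [-1.4, 1.3, 6.0]
finger_gap: 0.736
gripper_force: 44.4
```

```bash
python3 - <<'E'
from h import *
go(.5493,.0473,.11,91.5)
E
```

```text
to (0.5493, 0.0473, 0.11, 91.5) inc [-174.9  310.  -104.4] turn 0.187 | az 102.22 tcp [ 0.4441 -0.2928  0.0058] t 26.75 j6 -1.04 gap 0.736
```

drive_tool(
  increments=[
    [110,0,0,-30,0],
    [110,0,0,-75,0],
    [110,-20,35,-104,0.03],
    [110,-175.5,310,-104,0.187],
    [110,-175.5,310,-104,0.187],
    [110,-175.5,310,-104,0.187],
    [110,-175.5,310,-104,0.187],
    [110,-175.5,310,-104,0.187],
    [110,-175.5,310,-104,0.187],
    [110,-175.5,310,-104,0.187],
    [110,-175.5,310,-104,0.187],
    [110,-175.5,310,-60,0.187],
    [110,-175.5,310,-30,0.187],
    [110,-175.5,310,-14,0.187],
    [110,-175.5,310,-14,0.187],
    [110,-175.5,310,-14,0.187],
    [110,-175.5,310,-14,0.187],
  ],
)

```text
t: 28.45
tcp_pos: [0.5507, 0.0472, 0.0205]
ee_rot: [0.001, -0.013, 1.0, -0.0]
contact_force: [-1.0, -0.5, 0.3]
finger_gap: 0.732
gripper_force: 44.3
```

```bash
python3 - <<'E'
from h import *
go(.55,.0473,.0055,91.5)
E
```

```text
to (0.55, 0.0473, 0.0055, 91.5) inc [ 0.7  0.2 15. ] turn -0.0 | az 91.47 tcp [0.5507 0.0472 0.0205] t 28.45 j6 -0.18 gap 0.732
```

Lower, release, rise to the same viewpoint as the first tray picture and measure.

drive_tool(
  increments=[
    [110,0.7,0,8,0],
    [110,0.7,0,13,0],
    [110,0.7,0,15,0],
    [110,0.7,0,15.5,0],
    [110,0.7,0,15.5,0],
    [80,0.7,0,15.5,0],
    [60,0.7,0,15.5,0],
    [30,0.7,0,15.5,0],
    [0,0.7,0,14,0],
    [0,0.7,0,0,0],
    [0,0.7,0,-40,0],
    [0,0.7,0,-90,0],
    [0,-15,0,-130,0],
    [0,-29,-1,-170,0],
    [0,-29,-1,-210,0],
    [0,-29,-1,-230,0],
    [0,-29,-1,-230,0],
    [0,-29,-1,-230,0],
    [0,-29,-1,-230,0],
  ],
)

```text
t: 30.35
tcp_pos: [0.578, 0.0476, 0.2477]
ee_rot: [-0.001, -0.013, 1.0, 0.0]
contact_force: [0.3, -0.9, -0.1]
finger_gap: 1.003
gripper_force: 0.0
```

```bash
python3 - <<'E'
from h import *
go(.5795,.0488,.2507,91.42)
C=cam("wrist"); im,d=grab_frame("wrist"); np.savez("w11.npz",im=im,d=d,K=C[0],R=C[1],t=C[2]); save("w11.png",im)
Ct=cam("top"); it,d=grab_frame("top")
for n in ("w2","w11"):
    f=np.load(n+".npz"); im=f["im"]; C=(f["K"],f["R"],f["t"]); V=im.max(2); w=V>125
    meas(C,im,w,(220,190,285,243),.028,n+" roll"); meas(C,im,w,(215,106,290,167),.021,n+" timer",9)
    for y in (.0028,.0935):
        u,v=map(int,proj(C,(.5955,y,.017))); meas(C,im,V<45,(u-8,v-14,u+9,v+15),.017,n+"stop")
V=it.max(2); meas(Ct,it,V>95,(226,140,260,168),.028,"top roll");meas(Ct,it,V>95,(225,179,258,208),.021,"top timer",9)
E
```

```text
to (0.5795, 0.0488, 0.2507, 91.42) inc [-1.6  1.2 -3. ] turn 0.001 | az 91.5 tcp [0.578  0.0476 0.2477] t 30.35 j6 -0.17 gap 1.003
w2 roll [array([644. ,  46.4]), array([60.8, 61. ]), np.float64(1.5)] circ [643.9  46.5] 31.2 box (225, 194, 50, 47)
w2 timer [array([548.5,  47.4]), array([61.6, 61.1]), np.float64(1.5)] circ [548.5  47.2] 41.4 box (226, 112, 53, 54)
w2stop [array([596.2,   3.4]), array([ 8.6, 20.4]), np.float64(89.3)] circ [596.2   3.4] 10.6 box (212, 169, 8, 17)
w2stop [array([594.6,  93.3]), array([21.5,  8.7]), np.float64(1.5)] circ [594.6  92.5] 11.1 box (285, 169, 8, 18)
w11 roll [array([643.3,  47.8]), array([60.4, 60.6]), np.float64(1.5)] circ [643.2  48.1] 31.1 box (227, 196, 50, 47)
w11 timer [array([547.2,  49. ]), array([61.2, 61.1]), np.float64(1.5)] circ [547.7  49.3] 41.4 box (228, 113, 54, 54)
w11stop [array([596.6,   3.2]), array([ 7.4, 21.5]), np.float64(89.4)] circ [596.6   4.1] 11.0 box (213, 171, 7, 18)
w11stop [array([594.2,  93.6]), array([21.5,  7.4]), np.float64(3.3)] circ [594.2  93.5] 11.0 box (287, 171, 7, 18)
top roll [array([642.9,  84.1]), array([70.7,  5.1]), np.float64(2.2)] circ [642.9  84.5] 35.4 box (226, 140, 3, 28)
top timer [array([543.1,  81.9]), array([70.8,  7.5]), np.float64(2.3)] circ [543.   83.7] 35.4 box (225, 179, 4, 29)
```

View pics/w11.png

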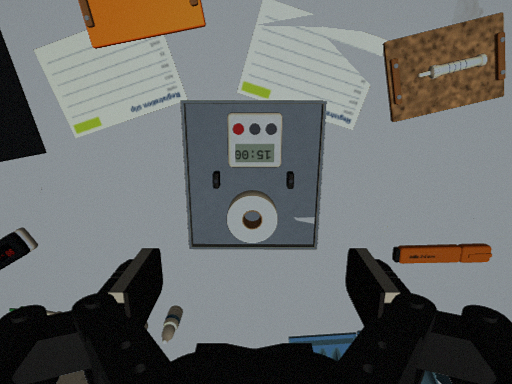

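Tray shows the timer at (254,140) square and the roll at (252,217) back, tube on the rest (453,66), oximeter and highlighter untouched. Both seem within ~1.5 mm; I'll clear the top camera and check with the same view as at the start.

drive_tool(
  increments=[
    [0,130,-220,-40,0],
    [0,130,-220,-40,0],
    [0,130,-220,-40,0],
    [0,130,-220,-40,0],
    [0,130,-220,-40,0],
    [0,130,-220,-40,0],
    [0,130,-220,-40,0],
    [0,130,-220,-40,0],
  ],
)

```text
t: 31.25
tcp_pos: [0.4545, -0.1751, 0.2882]
ee_rot: [-0.0, -0.013, 1.0, 0.001]
contact_force: [-0.1, -0.2, 0.3]
finger_gap: 0.998
gripper_force: 0.0
```

```bash
python3 - <<'E'
from h import *
f=np.load("top.npz"); C=(f["K"],f["R"],f["t"]); it,d=grab_frame("top"); save("top2.png",it)
for im in (f["im"],it):
    V=im.max(2)
    meas(C,im,V>95,(226,140,260,168),.028,"roll");meas(C,im,V>95,(225,179,258,208),.021,"timer",9)
    for n,b,z in (("roll",(226,140,260,168),.028),("timer",(225,179,258,208),.021)):
        g=im[b[1]:b[3],b[0]:b[2]].max(2).astype(float); w=np.clip(g-70,0,50); yy,xx=np.mgrid[b[1]:b[3],b[0]:b[2]]
        print(n,"centroid",(ray(C,(w*xx).sum()/w.sum(),(w*yy).sum()/w.sum(),z)*1000).round(1))
E
```

```text
roll [array([643.9,  46.3]), array([60.2, 60.6]), np.float64(1.6)] circ [645.   46.5] 31.6 box (230, 142, 25, 24)
timer [array([548.9,  47.2]), array([60.8, 62. ]), np.float64(1.5)] circ [548.9  48.4] 40.8 box (228, 179, 26, 25)
roll centroid [644.2  45.8  28. ]
timer centroid [544.8  46.5  21. ]
roll [array([645.1,  47.6]), array([62.9, 63.2]), np.float64(1.5)] circ [644.  48.] 33.2 box (229, 141, 26, 25)
timer [array([548.9,  50. ]), array([60.8, 62.6]), np.float64(1.5)] circ [547.7  48.7] 41.9 box (227, 179, 26, 25)
roll centroid [643.6  46.3  28. ]
timer centroid [544.1  46.9  21. ]
```

The fixed top camera shows both items within about 1 mm of where they started, and nothing is touching the robot. Handing in.

```bash
python3 -c "
from rig import bot
print(bot.job_done())"
```

```text
the job is handed in; nothing more can be done
None
```

The job is handed in at about 31 s: the tube lies flat in the middle of the cork rest, the roll and timer are back within about 1 to 1.5 mm of where they stood with the timer square to the tray, and the oximeter and highlighter were left alone.

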